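Seat the locating pin, then find the socket that fits the clamp nut and hold it on

ROBOT

A 7-joint arm with a two-finger parallel gripper is mounted at the origin on the work surface. World frame = base frame: x ahead of the robot, y to its left, z up, the work surface at z = 0. Lengths are in m, angles in rad, forces in N, time in s.
With the tool pointing down it reaches from about 0.4 to 0.85 m from the base axis. Payload 4.5 kg.
Tool frame: the origin (TCP) lies between the finger pads; the fingertips stand 19 mm ahead of it and the grasp point (between the pads) is the TCP (r.nose_length is the distance from the TCP to the fingertips, in m); z points along the fingers, x is the direction in which the jaws open and shut, and the axes are right-handed (so a half turn about z gives the same grasp; the last joint's range is limited). The gripper opens to 88 mm and grips with 3 to 60 N. Pads are 18 mm wide; open, the fingers measure 123 mm over their backs; the gripper's body (75 mm by 187 mm) begins 45 mm behind the grasp point.
Start: joints at [-1.102, 0.689, -0.195, 1.565, 0.157, 0.902, -0.215], TCP at [0.263, 0.567, 0.258] pointing down, gripper open.
Joint ranges: [-3.01, 3.01], [-0.46, 2.08], [-1.47, 1.51], [0.13, 2.56], [-1, 4.14], [0.04, 2.09], [-2.66, 2.66]. Speed limits (rad/s): [2.57, 2.57, 3.14, 3.14, 3.14, 3.14, 3.14].

INTERFACE

Orientations are given as a unit quaternion [x, y, z, w].
In Python, from plant import get_state, vision, r gives the robot as it stands.
- The arm moves only by the tool play_rows, never from a script. Its argument "deltas" is a list that holds one entry, the list of rows, each a list of 7 numbers: the gripper command: -1 is fully open, 1 is shut, values between are in proportion, then the shift along the tool's x, y, z normalised to -1 to 1, where 1 is 300 mm, then the turn, a rotation vector about the tool's x, y, z normalised to -1 to 1, where 1 is pi rad. A call has 1 to 5 rows; each row is the pose to reach, as a shift and turn from the pose measured when the call began, along the tool's axes at that moment, turning the shorter way round; what a row does not reach only later rows make up. A row lasts 1/8 s, in which the tool goes at most 62.5 mm and 10.7 degrees, less where a joint would pass 70% of its speed; a pose out of reach is approached as far as the arm can. A call with a number of a shift or a turn outside -1 to 1 is refused whole. A call with a gripper value outside its range is refused whole. The fingers move at their own pace and stop on an object; "force" is the grip in N (left out, the last holds). Time passes only in rows, so rows that repeat a pose let the fingers close. It gives the time, the measured TCP pose, the force and the opening at its end, in the units of the state.
- get_state(): the state, without advancing time (a new reading comes with each control period).
- vision.snapshot(name): name is "side" or "top"; returns the picture (400x640x3 uint8, red, green, blue); there is no depth.
- vision.camera_model(name): a dict with "vfov" (degrees; the focal length in pixels is half the picture's height over the tangent of half this angle, whatever the lens; pixels are square), "cx", "cy" (the principal point, pixels), "world_to_cam" (4x4, takes a point from world to camera coordinates). Camera axes: x right, y up, looking along -z (the intrinsics and any distortion apply to the point x, -y, -z); pixel columns grow to the right and rows downward; lengths in m; the calibration is good to about 2 mm. A picture is of the moment at which its call begins. camera_model takes no time and is no camera call.
- r.finish_job(): hands the job in, once; it reports no verdict.
The state is a dict: "clock": time; "q": joint angles; "qd": joint speeds; "joint_torque": joint torques, N m; "tool_pos": TCP position; "eef_rot": TCP orientation; "contact_force": force on the tool from outside, world axes, zero at the start; "moment": the same for the moment, N m; "opening": opening from 0.0 (shut) to 1.0 (fully open).
Only numpy, scipy, OpenCV 4.12 (cv2) and the standard library are available. Lean on these libraries where they do the work, as an engineer would, in place of code of your own. Each camera call takes 0.05 s, during which the arm holds its last target.

TASK

The dome form on the slotted base plate is to be clamped: first press the locating pin that stands proud of its flange fully home, then find, by trying, which of the three sockets in the tray fits the nut on the strap clamp (a socket that is too small stops on top of the nut, one that is too large goes over but turns slackly around it). Finish while still holding that socket upright in the gripper, pushed fully over the nut down to the washer, so that the ratchet can be clicked in; do not let go of it. Sockets that do not fit go back upright in the tray, and the other small parts in the tray and on the plate stay where they are.

Things in the scene. Friction and masses are not known exactly. Their poses are not given: they have to be found in the camera images.
- pin (a joint): how far the headed locating pin has been pressed in, m: 0 = head 10 mm above the flange, 0.010 = fully home, head flat on the flange. It starts at 0 to 0.004. It slides straight down with about 6 N of friction and stays where it is left; there is a hard stop at home.
- pin_top (a point): centre of the top of that pin's steel head, a disc 24 mm across and 10 mm thick; at home the top is 55 mm above the bench. It stands on the form's flange 71 mm from the clamp nut's axis. A second pin like it, at the opposite corner of the flange, is already home.
- base_plate: dark slotted base plate 260 x 200 x 30 mm, fixed; origin under its centre, z up. On it the form: flange top 45 mm above the bench, dome 82 mm across, top at 80 mm, axis at x = +60 mm. The strap clamp lies along x, 45 mm wide, x = -110 to +21 mm, top at 60 mm. The locating pin is at x = 0, y = +50 mm. Plate and tray may change sides of the bench.
- clamp (a point): the point on top of the strap, 60 mm above the bench, where the clamp stud comes through (base plate's x = -50 mm, y = 0). Whichever stud set stands here is the one to be fitted.
- nut_p: one of three hex nuts, each on a stud with a washer 45 mm across, 4 mm thick; one is in the clamp, two are spares in a wooden block 60 mm high between plate and tray. Nuts: 22, 27, 32 mm across flats, 13, 16, 19 mm high; which this is is not told. Origin: its axis at the washer's top (64 mm above the bench); z up, x normal to a flat, turning with it. Stud ends 7 mm above it. Turns with 0.15 N m of friction.
- nut_q: another of the three nuts, as nut_p, size not told, same frame
- nut_r: another of the three nuts, as nut_p, size not told, same frame
- socket_slim: deep steel socket, 75 mm high, 31 mm outside diameter, for 22 mm nuts (hex mouth 24 mm across flats, 34 mm deep, with a lead-in). Stands mouth down in the tray, square hole on top. Origin: centre of the mouth's rim (underside); z up, x normal to a flat. Fully home, the rim rests on the washer and its origin is at the nut's origin. 0.16 to 0.28 kg.
- socket_middle: the same kind of socket, 75 mm high, 37 mm outside diameter, for 27 mm nuts (mouth 29 mm across flats); same frame. 0.24 to 0.4 kg.
- socket_stout: the same kind of socket, 75 mm high, 43 mm outside diameter, for 32 mm nuts (mouth 34 mm across flats); same frame. 0.33 to 0.55 kg.
- tray: grey steel tray fixed to the bench, 180 (x) x 310 (y) mm, rim 14 mm high, floor 3 mm thick; origin under its centre, z up. The sockets stand in a row along its y, at about x = -30 mm, y = -95, 0 and +95 mm in any order. An adapter and an extension bar lie at x = +58 mm.
- adapter: bystander: small dark drive adapter standing in the tray, 30 mm across, 36 mm high; origin under its centre
- extension: bystander: steel extension bar, 114 mm long and 20 mm thick, lying in the tray along its y axis; origin under its middle
- tee_nut: bystander: small dark slot nut, 30 x 26 x 16 mm, lying on the base plate's corner beside the clamp's heel; origin under its centre
Mind the look-alikes: they are no part of the job. Leave any black or pink look-alike of the socket_slim alone.

How it is judged:
On the way, in this order (a step that is already met when the one before it is completed fails the run):
1. the locating pin is pressed fully home (value of joint pin above 0.0085 m), for 0.2 s.
2. the socket that fits is fully seated on the clamp nut (((horizontal distance between nut_p and clamp below 0.01 m and horizontal distance between socket_middle and nut_p below 0.003 m and z of socket_middle in the frame of nut_p between -0.003 and 0.003 m and angle between socket_middle's own z axis and vertical below 0.07 rad) or (horizontal distance between nut_q and clamp below 0.01 m and horizontal distance between socket_stout and nut_q below 0.003 m and z of socket_stout in the frame of nut_q between -0.003 and 0.003 m and angle between socket_stout's own z axis and vertical below 0.07 rad) or (horizontal distance between nut_r and clamp below 0.01 m and horizontal distance between socket_slim and nut_r below 0.003 m and z of socket_slim in the frame of nut_r between -0.003 and 0.003 m and angle between socket_slim's own z axis and vertical below 0.07 rad))), for 0.2 s.
At the end, for the whole second after the job is handed in: The pin is home within 1.5 mm; the socket of the clamp nut's size is over that nut: rim within 3 mm of the washer, 3 mm of the axis, upright within 4 degrees, still gripped (over 3 N); the other two sockets stand upright on the tray's floor (value of joint pin above 0.0085 m and ((horizontal distance between nut_p and clamp below 0.01 m and horizontal distance between socket_middle and nut_p below 0.003 m and z of socket_middle in the frame of nut_p between -0.003 and 0.003 m and angle between socket_middle's own z axis and vertical below 0.07 rad and z of socket_stout in the frame of tray between -0.001 and 0.009 m and x of socket_stout in the frame of tray between -0.09 and 0.09 m and y of socket_stout in the frame of tray between -0.155 and 0.155 m and angle between each of socket_stout, socket_slim's own z axis and vertical below 0.1 rad and z of socket_slim in the frame of tray between -0.001 and 0.009 m and x of socket_slim in the frame of tray between -0.09 and 0.09 m and y of socket_slim in the frame of tray between -0.155 and 0.155 m and contact force between the fingers and socket_middle above 3 N) or (horizontal distance between nut_q and clamp below 0.01 m and horizontal distance between socket_stout and nut_q below 0.003 m and z of socket_stout in the frame of nut_q between -0.003 and 0.003 m and angle between socket_stout's own z axis and vertical below 0.07 rad and z of socket_middle in the frame of tray between -0.001 and 0.009 m and x of socket_middle in the frame of tray between -0.09 and 0.09 m and y of socket_middle in the frame of tray between -0.155 and 0.155 m and angle between each of socket_middle, socket_slim's own z axis and vertical below 0.1 rad and z of socket_slim in the frame of tray between -0.001 and 0.009 m and x of socket_slim in the frame of tray between -0.09 and 0.09 m and y of socket_slim in the frame of tray between -0.155 and 0.155 m and contact force between the fingers and socket_stout above 3 N) or (horizontal distance between nut_r and clamp below 0.01 m and horizontal distance between socket_slim and nut_r below 0.003 m and z of socket_slim in the frame of nut_r between -0.003 and 0.003 m and angle between socket_slim's own z axis and vertical below 0.07 rad and z of socket_middle in the frame of tray between -0.001 and 0.009 m and x of socket_middle in the frame of tray between -0.09 and 0.09 m and y of socket_middle in the frame of tray between -0.155 and 0.155 m and angle between each of socket_middle, socket_stout's own z axis and vertical below 0.1 rad and z of socket_stout in the frame of tray between -0.001 and 0.009 m and x of socket_stout in the frame of tray between -0.09 and 0.09 m and y of socket_stout in the frame of tray between -0.155 and 0.155 m and contact force between the fingers and socket_slim above 3 N))); the arm keeps its last pose, push and grip.
It fails at once if the adapter, extension bar or slot nut is moved by more than 40 mm (distance of any of adapter, extension, tee_nut from where it was at the start of the episode above 0.04 m).
It also fails if it takes over 72 s, if anything falls off the work surface, if the arm or the gripper's body presses on something with over 40 N, if the wrist force passes 120 N, or if a joint passes its speed limit or range.

## Working session

There is one attempt and no reset: what is moved stays moved. The work goes in short steps, Python scripts to look and compute and a tool call to move; the robot and the scene stay as the last step left them, time stands still between calls to the robot, and variables do not carry over. Pictures are saved under pics/ and viewed, and the job is handed in when it is done.

Besides the shell and the picture viewer there is one more tool, called after "Emit:" as name(argument=value, ...) on one line, values as JSON. play_rows: Moves the arm, as the interface text tells. Scaled input: -1 to 1 covers 300 mm each way for a shift and pi rad each way for a turn. Its arguments: {"type":"object","properties":{"deltas":{"type":"array"},"force":{"type":"number"}},"required":["deltas"]}

```bash
ls; mkdir -p pics
python3 - <<'E'
from plant import get_state, vision, r
import cv2, json
for n in ("side","top"):
    im=vision.snapshot(n); cv2.imwrite(f"pics/{n}0.png",im[:,:,::-1])
    m=vision.camera_model(n); print(n,{k:(v if not hasattr(v,'tolist') else v.tolist()) for k,v in m.items()})
print(get_state(), r.nose_length)
E
```

```text
pics
side {'vfov': 52.576930050767466, 'cx': 324.5966184646722, 'cy': 204.2197040963725, 'world_to_cam': [[-0.9459223980637077, -0.3243122793262614, -0.007236181286371837, 0.5702301413196635], [0.23729467975295998, -0.7069831998980671, 0.6662326845951269, -0.1401330516614436], [-0.2211832991035815, 0.6284873113596604, 0.7457088223010111, -1.1044458583440016], [0.0, 0.0, 0.0, 1.0]]}
top {'vfov': 55.25683875894058, 'cx': 318.4433546575552, 'cy': 201.81943874180004, 'world_to_cam': [[0.018844351240033086, -0.9989211177323333, 0.04244397453971525, 0.024018649563491392], [0.9961598974184197, 0.02238866911097464, 0.08464163438144853, -0.5739214684748752], [-0.08550058012473238, 0.04068596863569828, 0.9955070581138584, -0.9566758418166422], [0.0, 0.0, 0.0, 1.0]]}
{'clock': 0.1, 'q': array([-1.10220747,  0.68987305, -0.19450105,  1.56620543,  0.15731023,
        0.90249261, -0.21508949]), 'qd': array([ 1.19345302e-03, -2.00518706e-03, -2.44296930e-03, -2.98019590e-03,
        1.73769250e-04, -5.35426462e-04,  1.40797040e-05]), 'joint_torque': array([-2.16930595e-03, -5.28493309e+01, -1.27143569e+00, -1.53838599e+01,
       -5.26443729e-02,  1.85344332e-03,  3.48564254e-05]), 'tool_pos': array([0.26309285, 0.56635992, 0.25701583]), 'eef_rot': array([ 8.42956317e-01,  5.37981427e-01, -6.30349420e-04,  4.83154033e-04]), 'contact_force': array([-0.58078115,  0.43047028,  0.32131127]), 'moment': array([0.01441651, 0.0374168 , 0.04813492]), 'opening': 1.000141301435269} 0.019
```

View pics/top0.png

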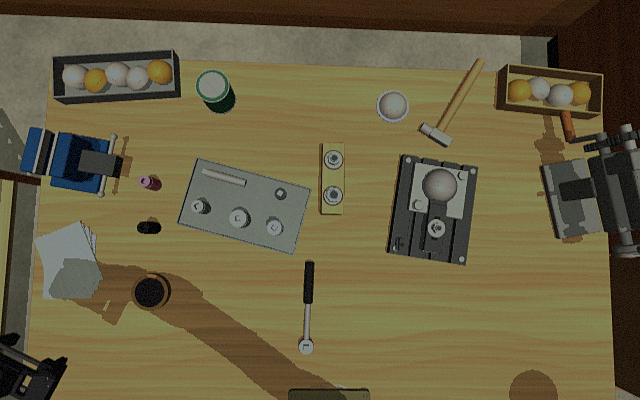

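View pics/side0.png

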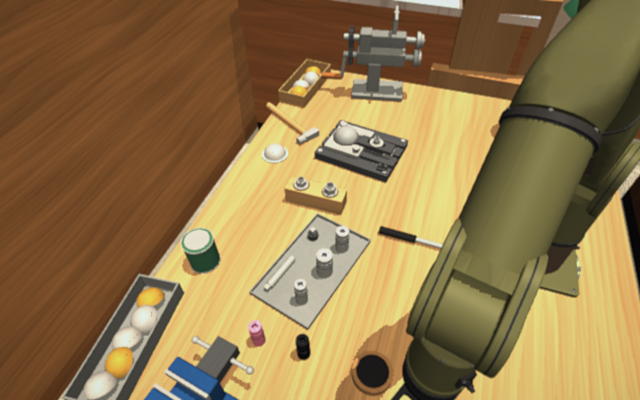

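The top view shows the tray at about (245,205), with three sockets at (197,206), (238,217) and (274,227). The spare block is at (333,178) and the plate at (433,208). A black look-alike is at (149,227) and a pink one at (150,183). Next I'll look at close crops.

```bash
cat > h.py <<'E'
import numpy as np, cv2
from plant import get_state, vision, r
def cam(n):
    m=vision.camera_model(n); f=200/np.tan(np.radians(m["vfov"])/2)
    return f,m["cx"],m["cy"],np.array(m["world_to_cam"])
def ray(n,u,v):
    f,cx,cy,T=cam(n); d=np.array([(u-cx)/f,-(v-cy)/f,-1]); R=T[:3,:3]
    return -R.T@T[:3,3], R.T@d
def onz(n,u,v,z):
    o,d=ray(n,u,v); return o+d*(z-o[2])/d[2]
def proj(n,p):
    f,cx,cy,T=cam(n); c=T[:3,:3]@np.array(p)+T[:3,3]
    return np.array([cx+f*c[0]/-c[2], cy-f*c[1]/-c[2]])
def tri(a,b):
    (o1,d1),(o2,d2)=ray("top",*a),ray("side",*b)
    A=np.stack([d1,-d2],1); s=np.linalg.lstsq(A,o2-o1,rcond=None)[0]
    p,q=o1+d1*s[0],o2+d2*s[1]; return (p+q)/2,np.linalg.norm(p-q)
def snap(n,name):
    im=vision.snapshot(n)[:,:,::-1].copy(); cv2.imwrite(f"pics/{name}.png",im); return im
def crop(im,x0,y0,w,h,k,name):
    cv2.imwrite(f"pics/{name}.png",cv2.resize(im[y0:y0+h,x0:x0+w],None,fx=k,fy=k,interpolation=cv2.INTER_CUBIC))
E
python3 - <<'E'
from h import *
t=cv2.imread("pics/top0.png")
t=cv2.convertScaleAbs(t,alpha=1.6)
crop(t,380,145,110,130,5,"c_plate"); crop(t,170,150,150,110,5,"c_tray")
s=cv2.imread("pics/side0.png"); crop(s,300,110,120,80,6,"c_splate"); crop(s,240,205,140,125,5,"c_stray")
E
```

```text
(no output)
```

View pics/c_plate.png

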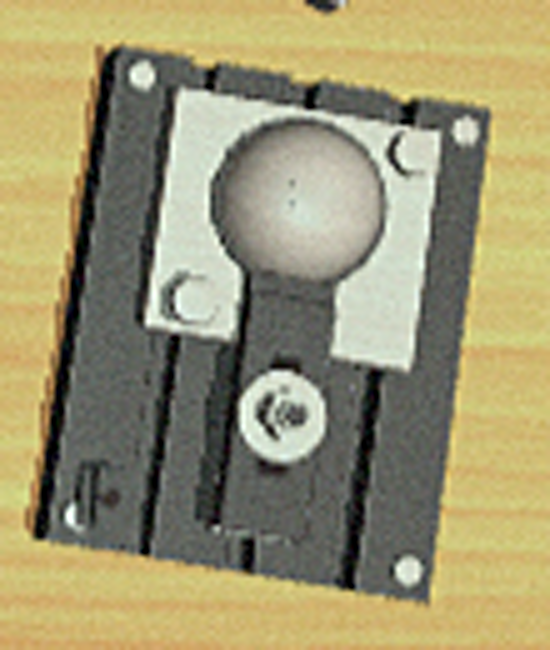

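View pics/c_tray.png

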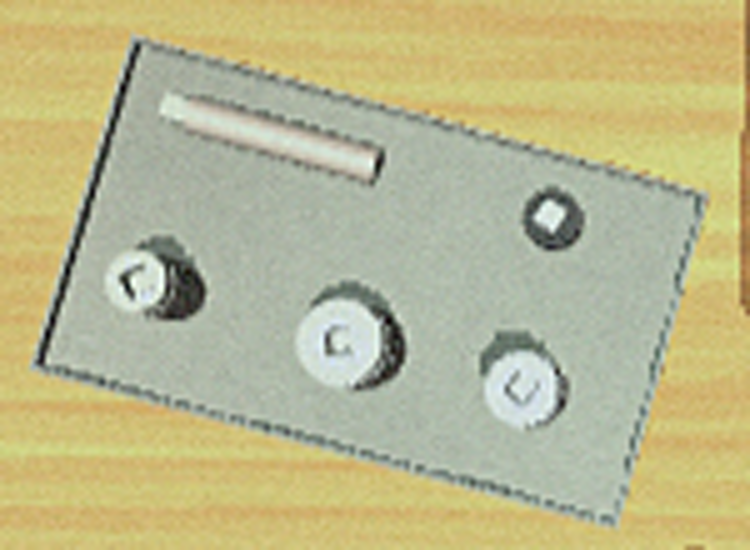

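View pics/c_splate.png

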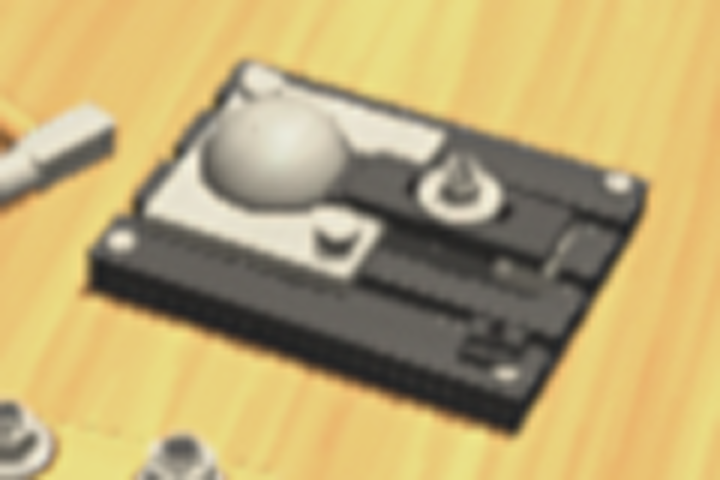

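View pics/c_stray.png

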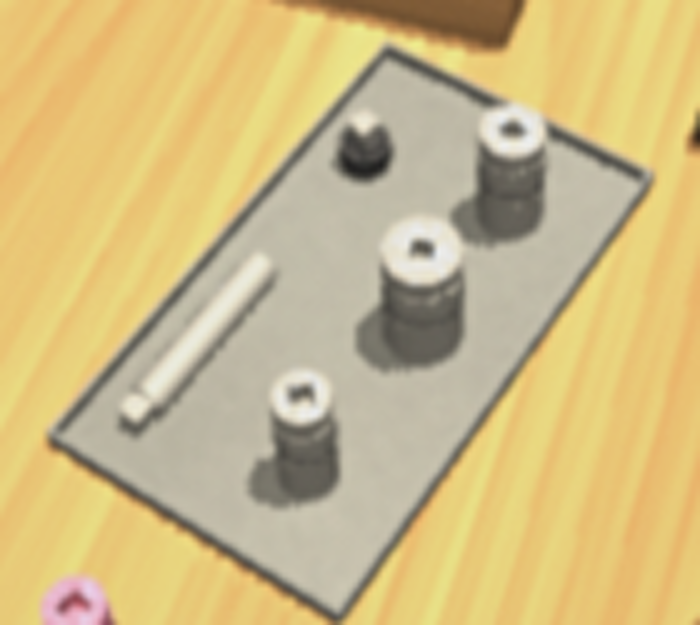

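Run:
```python
from h import *
t=cv2.imread("pics/top0.png"); g=cv2.cvtColor(t,cv2.COLOR_BGR2GRAY)
# bright blobs in plate and tray
for (x0,y0,w,h,th) in ((380,145,110,130,95),(170,150,150,110,118),(318,140,30,75,120)):
    m=(cv2.GaussianBlur(g,(3,3),0)[y0:y0+h,x0:x0+w]>th)
    print((x0,y0))
    hsv=cv2.cvtColor(t,cv2.COLOR_BGR2HSV)[y0:y0+h,x0:x0+w]
    m&=hsv[:,:,1]<60
    n,l,st,c=cv2.connectedComponentsWithStats(m.astype(np.uint8))
    for i in range(1,n):
        if st[i,4]>15: print(c[i].round(1)+[x0,y0],st[i,2:5])
def cr(x0,y0,x,y,k): return x0+x/k,y0+y/k
for z in (30,):
  a=[onz("top",*cr(380,145,x,y,5),z/1000) for x,y in ((142,75),(408,571),(466,130))]
  print("screws",np.round(a,4),"centre",np.round((a[0]+a[1])/2,4))
  for p in [(112,48),(490,108),(430,602),(38,540)]: print("corner",onz("top",*cr(380,145,*p,5),.03).round(4))
print("washer",onz("top",436.4,228.4,.064).round(4), "washer side",onz("side",300+458/6,110+193/6,.064).round(4))
print("pin",onz("top",418.4,204.6,.062).round(4),tri((418.4,204.6),(300+336/6,110+232/6)))
print("dome",onz("top",380+300/5,145+203/5,.05).round(4))
for n,p,s in (("slim",(137,280),(302,398)),("stout",(340,342),(422,250)),("mid",(522,387),(512,131))):
  a=cr(170,150,*p,5); b=cr(240,205,*s,5); print(n,onz("top",*a,.078).round(4),onz("side",*b,.078).round(4),tri(a,b))
for p in ((135,38),(708,195),(615,522),(37,365)): print("tray",onz("top",*cr(170,150,*p,5),.014).round(4))
s=cv2.imread("pics/side0.png")
crop(cv2.convertScaleAbs(t,alpha=1.6),315,135,35,85,7,"c_block");crop(cv2.convertScaleAbs(t,alpha=1.6),415,205,45,45,12,"c_nut"); crop(s,280,125,120,90,6,"c_sblock")
```

```text
(380, 145)
[408.  159.8] [ 5  6 21]
[438.2 190.7] [  59   56 1316]
[472.7 170.9] [ 5  5 20]
[442.1 185.4] [ 26  26 532]
[436.2 227.9] [ 17  18 199]
[461.1 258.9] [ 5  5 22]
(170, 150)
[222.3 176.5] [ 42  16 167]
[196.2 206.1] [12 13 93]
[237.  218.3] [ 17  18 216]
[273.6 227.8] [ 15  15 155]
(318, 140)
[334.4 159.4] [ 16  16 103]
[334.9 195. ] [13 14 74]
screws [[ 0.6871 -0.1959  0.03  ]
 [ 0.4337 -0.3331  0.03  ]
 [ 0.6627 -0.367   0.03  ]] centre [ 0.5604 -0.2645  0.03  ]
corner [ 0.701  -0.1801  0.03  ]
corner [ 0.6746 -0.38    0.03  ]
corner [ 0.4182 -0.3443  0.03  ]
corner [ 0.4463 -0.1421  0.03  ]
washer [ 0.5103 -0.2563  0.064 ] washer side [ 0.5101 -0.255   0.064 ]
pin [ 0.5687 -0.212   0.062 ] (array([ 0.568465  , -0.21495522,  0.05292425]), np.float64(0.0019977129731571356))
dome [ 0.6194 -0.2713  0.05  ]
slim [0.5521 0.3273 0.078 ] [0.5499 0.3297 0.078 ] (array([0.55158239, 0.32798719, 0.07464002]), np.float64(0.001583209511744133))
stout [0.5245 0.23   0.078 ] [0.5234 0.2313 0.078 ] (array([0.52421978, 0.23021186, 0.07616446]), np.float64(0.0007210364380477704))
mid [0.5047 0.1426 0.078 ] [0.503  0.1447 0.078 ] (array([0.50419534, 0.14269093, 0.07521422]), np.float64(0.0011632307004428575))
tray [0.6817 0.3514 0.014 ]
tray [0.6072 0.0539 0.014 ]
tray [0.4379 0.098  0.014 ]
tray [0.5121 0.3929 0.014 ]
```

View pics/c_block.png

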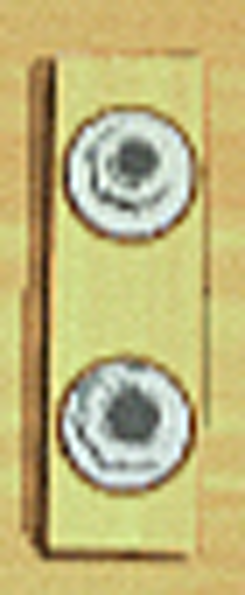

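View pics/c_nut.png

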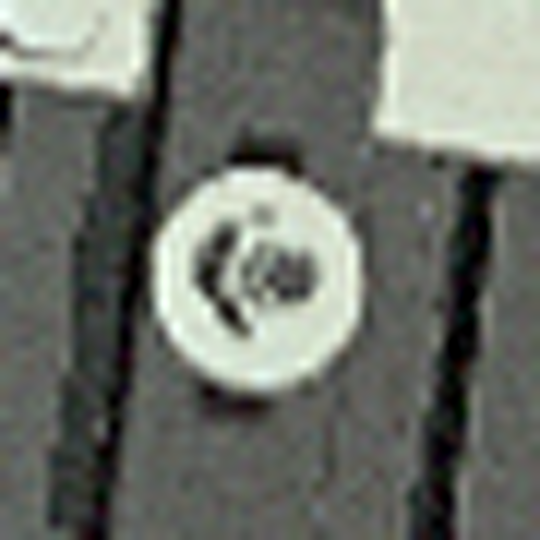

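View pics/c_sblock.png

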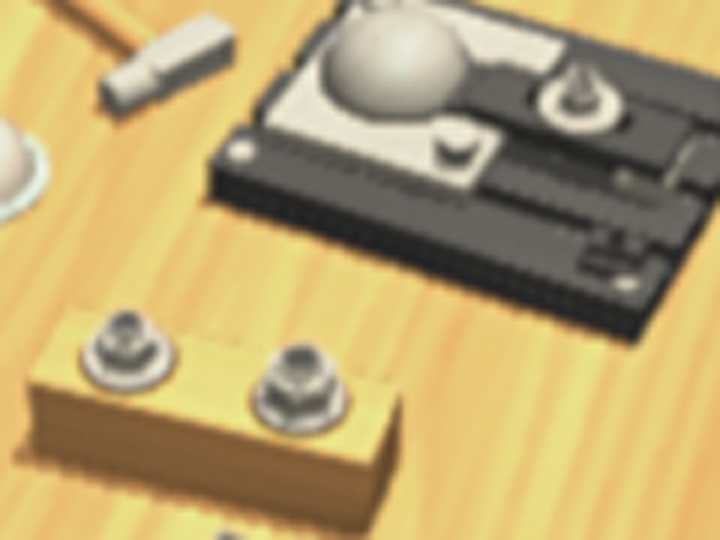

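Things that could be confused with what I want:

- **Socket:** the slim one is in the tray at top (196,206), the thinnest of the three. The stout is at (237,218) and the middle at (274,228). The pink (150,183) and black (149,227) look-alikes stand outside the tray and stay alone.
- **Pin:** the proud one is at (418,204) with its shadow. The one already home is at (461,175).
- **Nut:** the clamp nut at (437,228) is clearly smaller than both spares, at (334,159) and (335,195), so I'll try the slim socket first.

The close crops confirm these choices. The measurements also agree with the given sizes: plate length 257–259 mm, socket tops at z of about 75, pin at (0.568,-0.2125), clamp at (0.5107,-0.256).

Next is the pin, so I'll work out the moves.

```bash
cat >> h.py <<'E'
from scipy.spatial.transform import Rotation as Ro
def go(x,y,z,yaw=None,up=True):
    """tool-axis normalised shift/turn from present pose to world xyz, tool down, jaw at yaw (rad, None=keep)"""
    s=get_state(); R=Ro.from_quat(s["eef_rot"]); d=R.inv().apply(np.array([x,y,z])-s["tool_pos"])/0.3
    jx=R.apply([1,0,0]); y0=np.arctan2(jx[1],jx[0]); yw=y0 if yaw is None else yaw
    X=np.array([np.cos(yw),np.sin(yw),0]); Z=np.array([0,0,-1.]); Rt=Ro.from_matrix(np.stack([X,np.cross(Z,X),Z],1))
    t=(R.inv()*Rt).as_rotvec()/np.pi
    print("shift",d.round(4),"turn",t.round(4),"| yaw",round(y0,3),"pos",s["tool_pos"].round(4),"F",s["contact_force"].round(1),"M",s["moment"].round(2),"open",round(s["opening"],3),"t",s["clock"],"q7",s["q"].round(2))
E
python3 -c "
from h import *
go(.568,-.2125,.2)
go(.42,.18,.22)"
```

```text
shift [-1.9264  2.0152  0.1934] turn [0.     0.0005 0.    ] | yaw 1.136 pos [0.2631 0.5664 0.257 ] F [-0.6  0.4  0.3] M [0.01 0.04 0.05] open 1.0 t 0.1 q7 [-1.1   0.69 -0.19  1.57  0.16  0.9  -0.22]
shift [-0.9476  1.0167  0.125 ] turn [0.     0.0005 0.    ] | yaw 1.136 pos [0.2631 0.5664 0.257 ] F [-0.6  0.4  0.3] M [0.01 0.04 0.05] open 1.0 t 0.1 q7 [-1.1   0.69 -0.19  1.57  0.16  0.9  -0.22]
```

Emit:
play_rows(deltas=[[[1,-0.2,0.2,0.03,0,0,0],[1,-0.4,0.42,0.06,0,0,0],[1,-0.6,0.62,0.08,0,0,0],[1,-0.7,0.75,0.1,0,0,0],[1,-0.7,0.75,0.1,0,0,0]]], force=30)

```text
clock: 0.72
tool_pos: [0.3792, 0.279, 0.2271]
eef_rot: [0.843, 0.538, -0.001, 0.001]
contact_force: [1.2, 0.5, -0.4]
opening: 0.458
```

Emit:
play_rows(deltas=[[[1,-0.14,0.14,0.0,0,0,0],[1,-0.28,0.28,0.0,0,0,0],[1,-0.42,0.42,0.0,0,0,0],[1,-0.56,0.56,0.0,0,0,0],[1,-0.7,0.7,0,0,0,0]]])

```text
clock: 1.35
tool_pos: [0.4816, -0.0018, 0.2275]
eef_rot: [0.843, 0.538, -0.001, 0.001]
contact_force: [0.3, 0.4, -0.6]
opening: 0.006
```

```bash
python3 -c "
from h import *
go(.568,-.2125,.11)"
```

```text
shift [-0.5152  0.5568  0.3925] turn [0.     0.0006 0.    ] | yaw 1.136 pos [ 0.4816 -0.0018  0.2275] F [ 0.3  0.4 -0.6] M [ 0.01 -0.03  0.01] open 0.006 t 1.35 q7 [ 0.09  0.56 -0.29  2.02  0.28  0.6   0.75]
```

Emit:
play_rows(deltas=[[[1,-0.13,0.14,0.0,0,0,0],[1,-0.26,0.28,0.05,0,0,0],[1,-0.39,0.42,0.15,0,0,0],[1,-0.515,0.557,0.28,0,0,0],[1,-0.515,0.557,0.39,0,0,0]]])

```text
clock: 1.98
tool_pos: [0.5685, -0.2182, 0.1092]
eef_rot: [0.845, 0.535, -0.001, 0.002]
contact_force: [-0.3, 1.2, 0.3]
opening: 0.003
```

```bash
python3 -c "
from h import *
go(.568,-.2125,.074)
t=cv2.convertScaleAbs(snap('top','top1'),alpha=1.6);s=snap('side','side1')
a=cv2.resize(t[140:270,370:500],None,fx=3,fy=3,interpolation=2);b=cv2.resize(s[70:200,290:420],None,fx=3,fy=3,interpolation=2)
cv2.imwrite('pics/p1.png',np.hstack([a,b]))"
```

```text
shift [ 0.0171 -0.0099  0.1171] turn [0.0009 0.0014 0.    ] | yaw 1.129 pos [ 0.5685 -0.2182  0.1092] F [-0.3  1.2  0.3] M [ 0.01  0.03 -0.01] open 0.003 t 1.975 q7 [ 0.43  0.87 -0.26  1.73  0.37  0.59  1.08]
```

View pics/p1.png

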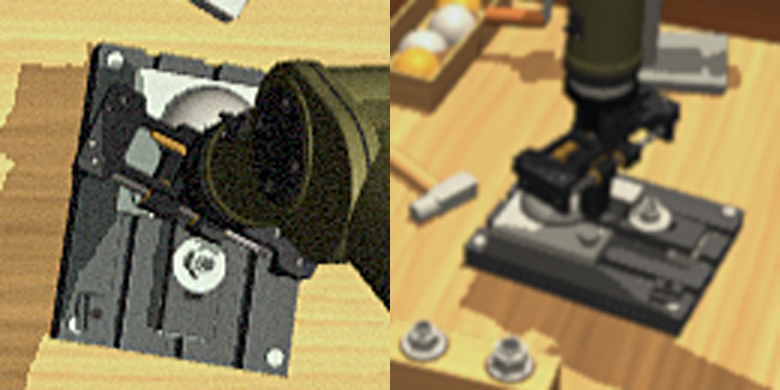

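The gripper is beside the pin but overshot by about 6 mm in y. The side crop shows the closed fingers at (598,205), above and behind the pin head at (590,237). I'll correct that and go down gently.

Emit:
play_rows(deltas=[[[1,0.017,-0.01,0.02,0,0,0],[1,0.017,-0.01,0.05,0,0,0],[1,0.017,-0.01,0.07,0,0,0],[1,0.017,-0.01,0.08,0,0,0],[1,0.017,-0.01,0.09,0,0,0]]])

```text
clock: 2.7
tool_pos: [0.5645, -0.2075, 0.0802]
eef_rot: [0.844, 0.537, -0.003, -0.002]
contact_force: [-0.8, 0.1, 5.6]
opening: 0.005
```

```bash
python3 -c "
from h import *
go(.568,-.2125,.074)"
```

```text
shift [-0.0101  0.0178  0.0205] turn [-0.0022  0.0012 -0.    ] | yaw 1.134 pos [ 0.5645 -0.2075  0.0802] F [-0.8  0.1  5.6] M [0.18 0.23 0.02] open 0.005 t 2.7 q7 [ 0.41  0.91 -0.24  1.75  0.39  0.53  1.06]
```

Emit:
play_rows(deltas=[[[1,-0.01,0.018,-0.01,0,0,0],[1,-0.01,0.018,0.0,0,0,0],[1,-0.01,0.018,0.01,0,0,0],[1,-0.01,0.018,0.018,0,0,0],[1,-0.01,0.018,0.022,0,0,0]]])

```text
clock: 3.32
tool_pos: [0.5688, -0.2133, 0.0744]
eef_rot: [0.844, 0.537, -0.003, -0.001]
contact_force: [-2.8, -1.1, 15.3]
opening: 0.006
```

```bash
python3 -c "
from h import *
go(.568,-.2125,.074)"
```

```text
shift [ 0.0013 -0.0036  0.0015] turn [-0.0015  0.0013 -0.    ] | yaw 1.133 pos [ 0.5688 -0.2133  0.0744] F [-2.8 -1.1 15.3] M [-0.13  0.35 -0.04] open 0.006 t 3.325 q7 [ 0.41  0.93 -0.24  1.73  0.39  0.53  1.06]
```

Tip height is now 55.4 mm and the force is rising past the pin's friction, so it's near the stop. I'll press a bit more to confirm.

Emit:
play_rows(deltas=[[[1,0,-0.002,0.005,0,0,0],[1,0,-0.002,0.01,0,0,0],[1,0,-0.002,0.012,0,0,0],[1,0,-0.002,0.012,0,0,0]]])

```text
clock: 3.82
tool_pos: [0.5689, -0.2133, 0.0743]
eef_rot: [0.844, 0.537, -0.003, 0.0]
contact_force: [-5.2, 1.0, 27.4]
opening: 0.005
```

Emit:
play_rows(deltas=[[[1,0,0,-0.05,0,0,0],[0,0,0,-0.15,0,0,0],[-1,0,0,-0.3,0,0,0],[-1,0,0,-0.4,0,0,0],[-1,0,0,-0.4,0,0,0]]])

```text
clock: 4.45
tool_pos: [0.5708, -0.2132, 0.1966]
eef_rot: [0.844, 0.537, -0.001, 0.002]
contact_force: [1.4, 0.2, -0.6]
opening: 0.433
```

```bash
python3 -c "
from h import *
go(.5516,.328,.2)
go(.4,.05,.22)
s=snap('side','side2')
crop(s,290,100,130,90,5,'p2')"
```

```text
shift [ 1.6063 -0.8231 -0.0193] turn [0.0007 0.0012 0.    ] | yaw 1.133 pos [ 0.5708 -0.2132  0.1966] F [ 1.4  0.2 -0.6] M [-0.03 -0.   -0.07] open 0.433 t 4.45 q7 [ 0.46  0.75 -0.32  1.67  0.32  0.77  1.12]
shift [ 0.5526 -0.8875 -0.0821] turn [0.0007 0.0012 0.    ] | yaw 1.133 pos [ 0.5708 -0.2132  0.1966] F [ 1.4  0.2 -0.6] M [-0.03 -0.   -0.07] open 0.433 t 4.45 q7 [ 0.46  0.75 -0.32  1.67  0.32  0.77  1.12]
```

View pics/p2.png

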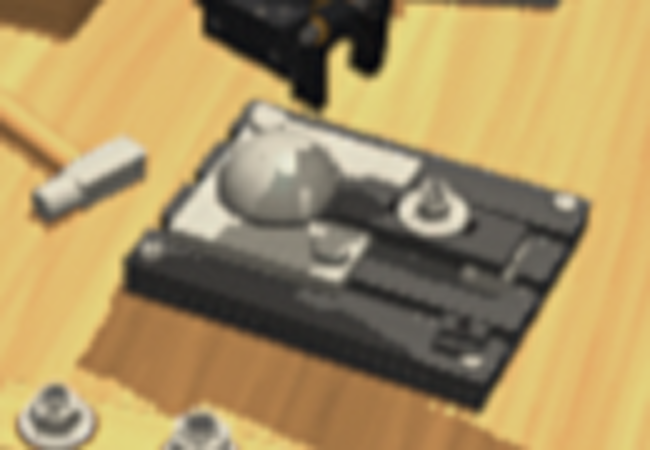

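The pin hit a hard stop: force rose to 27 N with 0.1 mm of motion, tip at about 55.3 mm. In the side crop its head now sits low at (330,240). Now to the slim socket.

Emit:
play_rows(deltas=[[[-1,0.18,-0.09,-0.02,0,0,0],[-1,0.36,-0.18,-0.02,0,0,0],[-1,0.54,-0.27,-0.02,0,0,0],[-1,0.72,-0.36,-0.02,0,0,0],[-1,0.9,-0.45,-0.02,0,0,0]]])

```text
clock: 5.12
tool_pos: [0.5607, 0.0903, 0.1982]
eef_rot: [0.844, 0.537, -0.004, 0.0]
contact_force: [0.1, -0.1, -0.3]
opening: 0.994
```

```bash
python3 -c "
from h import *
go(.5516,.328,.17,1.1)"
```

```text
shift [ 0.7051 -0.3633  0.0907] turn [-0.001   0.0021  0.0104] | yaw 1.133 pos [0.5607 0.0903 0.1982] F [ 0.1 -0.1 -0.3] M [ 0.03  0.02 -0.04] open 0.994 t 5.125 q7 [-0.09  0.7  -0.26  1.79  0.27  0.69  0.63]
```

Emit:
play_rows(deltas=[[[-1,0.18,-0.09,0.01,0,0.002,0],[-1,0.36,-0.18,0.03,0,0.002,0],[-1,0.54,-0.27,0.06,-0.001,0.002,0],[-1,0.68,-0.35,0.09,-0.001,0.002,0],[-1,0.705,-0.363,0.09,-0.001,0.002,0]]])

```text
clock: 5.75
tool_pos: [0.5484, 0.3326, 0.1676]
eef_rot: [0.842, 0.539, -0.002, -0.002]
contact_force: [-0.8, -0.7, -0.3]
opening: 1.002
```

Emit:
play_rows(deltas=[[[-1,0,0,0,0,0,0],[-1,0,0,0,0,0,0]]])

```text
clock: 6.0
tool_pos: [0.5484, 0.3306, 0.1669]
eef_rot: [0.842, 0.539, -0.003, -0.001]
contact_force: [0.3, -0.3, 0.5]
opening: 1.002
```

```bash
python3 -c "
from h import *
go(.5516,.328,.057)
t=cv2.convertScaleAbs(snap('top','top3'),alpha=1.6);s=snap('side','side3')
a=cv2.resize(t[140:270,130:320],None,fx=2,fy=2,interpolation=2);b=cv2.resize(s[200:330,220:410],None,fx=2,fy=2,interpolation=2)
cv2.imwrite('pics/p3.png',np.hstack([a,b]))"
```

```text
shift [-0.0021  0.0152  0.3662] turn [-0.0015  0.0012 -0.    ] | yaw 1.138 pos [0.5484 0.3306 0.1669] F [ 0.3 -0.3  0.5] M [ 0.   -0.06 -0.03] open 1.002 t 6.0 q7 [-0.5   0.82 -0.22  1.59  0.23  0.76  0.32]
```

View pics/p3.png

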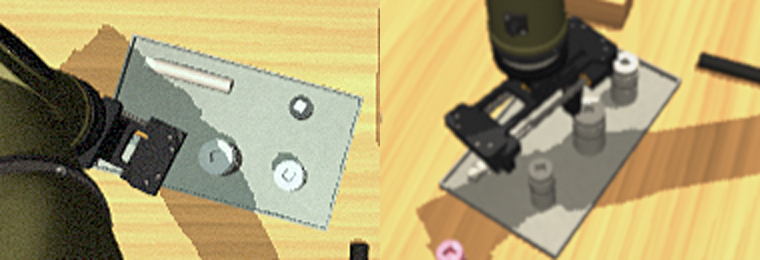

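Emit:
play_rows(deltas=[[[-1,-0.002,0.012,0.08,-0.001,0.001,0],[-1,-0.002,0.013,0.18,-0.001,0.001,0],[-1,-0.002,0.014,0.28,-0.001,0.001,0],[-1,-0.002,0.014,0.35,-0.001,0.001,0],[-1,-0.002,0.014,0.372,-0.001,0.001,0]]])

```text
clock: 6.72
tool_pos: [0.5518, 0.3271, 0.0549]
eef_rot: [0.843, 0.538, -0.001, -0.0]
contact_force: [-0.5, 0.0, 0.5]
opening: 0.999
```

Emit:
play_rows(deltas=[[[-1,0,0,0,0,0,0]]])

```text
clock: 6.85
tool_pos: [0.5522, 0.3271, 0.0551]
eef_rot: [0.843, 0.538, -0.001, -0.0]
contact_force: [1.4, -0.4, 0.4]
opening: 0.999
```

```bash
python3 -c "
from h import *
go(.5516,.328,.055)
s=snap('side','side4')
b=crop(s,220,200,190,130,4,'p4')"
```

```text
shift [ 0.002  -0.003   0.0004] turn [-0.0004  0.0002 -0.    ] | yaw 1.136 pos [0.5522 0.3271 0.0551] F [ 1.4 -0.4  0.4] M [-0.    0.01 -0.04] open 0.999 t 6.85 q7 [-0.51  0.98 -0.17  1.63  0.28  0.55  0.29]
```

View pics/p4.png

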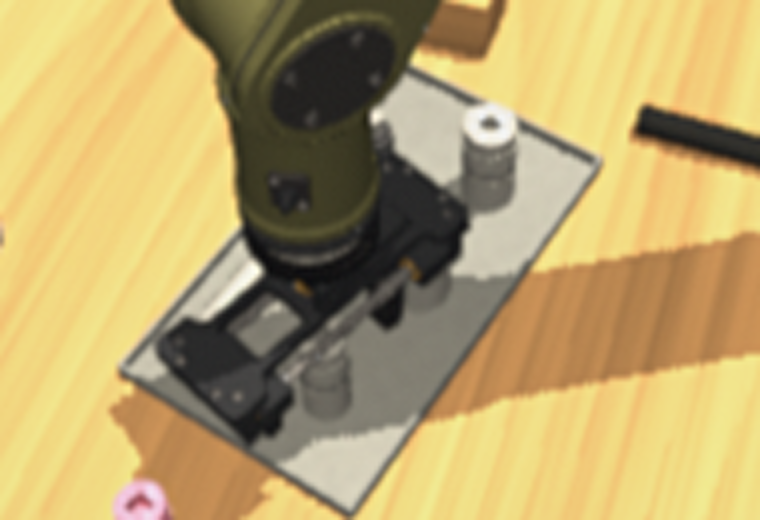

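The socket at (327,375) is between the fingers and the stout still stands clear. Closing the gripper.

Emit:
play_rows(deltas=[[[-0.2,0,0,0,0,0,0],[0.2,0,0,0,0,0,0],[1,0,0,0,0,0,0],[1,0,0,0,0,0,0],[1,0,0,0,0,0,0]]], force=45)

```text
clock: 7.52
tool_pos: [0.5523, 0.3271, 0.0554]
eef_rot: [0.843, 0.538, -0.0, -0.0]
contact_force: [-0.5, 0.2, 0.2]
opening: 0.457
```

Emit:
play_rows(deltas=[[[1,0,0,0,0,0,0],[1,0,0,-0.1,0,0,0],[1,0,0,-0.25,0,0,0],[1,0,0,-0.42,0,0,0],[1,0,0,-0.5,0,0,0]]])

```text
clock: 8.15
tool_pos: [0.5531, 0.3275, 0.208]
eef_rot: [0.843, 0.538, 0.001, -0.0]
contact_force: [1.0, 0.1, -3.6]
opening: 0.339
```

```bash
python3 -c "
from h import *
go(.5107,-.256,.2)
s=snap('side','side5')
b=crop(s,200,140,210,170,3.5,'p5')"
```

```text
shift [-1.8233  0.6915  0.0234] turn [ 0.0002 -0.0007 -0.    ] | yaw 1.136 pos [0.5531 0.3275 0.208 ] F [ 1.   0.1 -3.6] M [ 0.02 -0.03  0.  ] open 0.339 t 8.15 q7 [-0.48  0.77 -0.23  1.56  0.22  0.83  0.34]
```

View pics/p5.png

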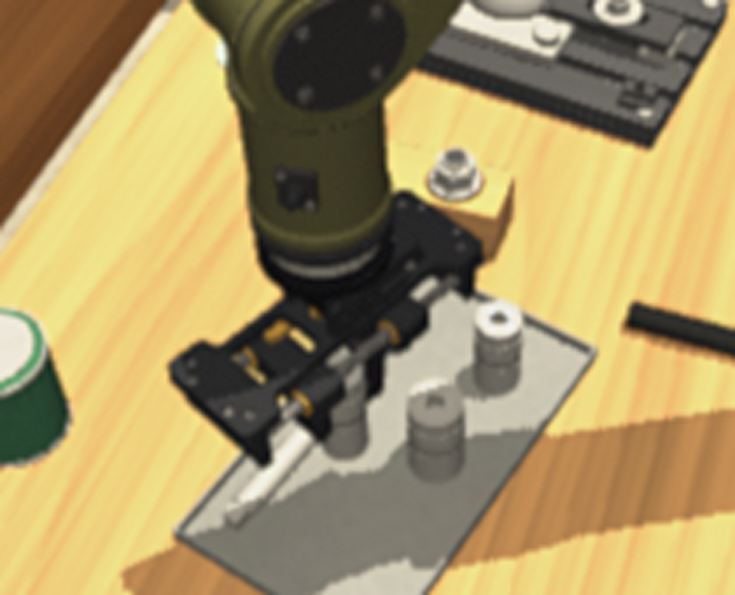

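The socket is gripped (opening about 30 mm) and lifted. The side crop shows its lower body hanging below the fingers at (350,430). Carrying it to the clamp.

Emit:
play_rows(deltas=[[[1,-0.15,0.05,0.0,0,0,0],[1,-0.33,0.12,0.0,0,0,0],[1,-0.52,0.2,0.0,0,0,0],[1,-0.71,0.27,0.0,0,0,0],[1,-0.9,0.34,0.0,0,0,0]]])

```text
clock: 8.82
tool_pos: [0.5316, 0.0381, 0.2081]
eef_rot: [0.843, 0.538, 0.002, -0.001]
contact_force: [1.0, -0.3, -2.4]
opening: 0.343
```

```bash
python3 -c "
from h import *
go(.5107,-.256,.2)"
```

```text
shift [-0.9185  0.3499  0.0239] turn [ 0.0003 -0.0012 -0.    ] | yaw 1.136 pos [0.5316 0.0381 0.2081] F [ 1.  -0.3 -2.4] M [-0.04 -0.07 -0.04] open 0.343 t 8.825 q7 [ 0.01  0.65 -0.28  1.89  0.28  0.63  0.7 ]
```

Emit:
play_rows(deltas=[[[1,-0.19,0.07,0.0,0,-0.001,0],[1,-0.38,0.14,0.0,0,-0.001,0],[1,-0.57,0.21,0.0,0,-0.001,0],[1,-0.76,0.28,0.01,0,-0.001,0],[1,-0.88,0.335,0.02,0,-0.001,0]]])

```text
clock: 9.45
tool_pos: [0.5093, -0.2474, 0.1998]
eef_rot: [0.844, 0.536, -0.001, -0.0]
contact_force: [0.4, -0.2, -2.0]
opening: 0.338
```

Emit:
play_rows(deltas=[[[1,0,0,0,0,0,0],[1,0,0,0,0,0,0]]])

```text
clock: 9.7
tool_pos: [0.5086, -0.2466, 0.1988]
eef_rot: [0.844, 0.536, -0.001, -0.001]
contact_force: [0.9, 0.4, -2.5]
opening: 0.342
```

```bash
python3 -c "
from h import *
go(.5107,-.256,.16)
t=cv2.convertScaleAbs(snap('top','top6'),alpha=1.6);s=snap('side','side6')
a=cv2.resize(t[140:270,370:500],None,fx=3,fy=3,interpolation=2);b=cv2.resize(s[60:190,310:440],None,fx=3,fy=3,interpolation=2)
cv2.imwrite('pics/p6.png',np.hstack([a,b]))"
```

```text
shift [-0.0254  0.0202  0.1293] turn [-0.0012  0.0002 -0.    ] | yaw 1.132 pos [ 0.5086 -0.2466  0.1988] F [ 0.9  0.4 -2.5] M [ 0.06  0.   -0.03] open 0.342 t 9.7 q7 [ 0.56  0.7  -0.33  1.8   0.33  0.7   1.19]
```

View pics/p6.png

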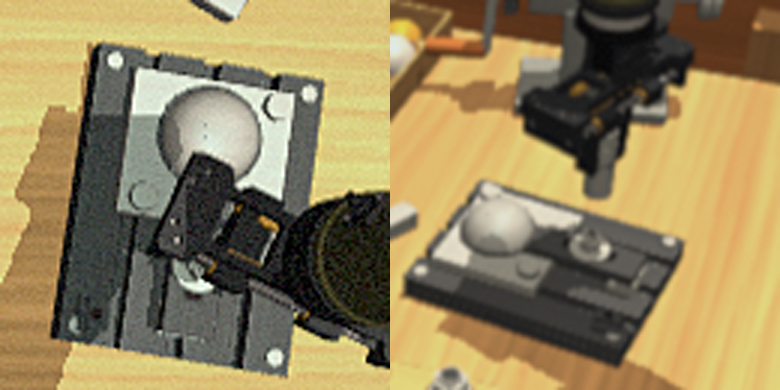

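Top crop: the gripper is over the washer at (195,275). Side crop: the socket hangs at (598,180) above the nut at (590,243). I'll descend to just above the stud and look again.

Emit:
play_rows(deltas=[[[1,-0.015,0.015,0.03,-0.001,0,0],[1,-0.025,0.02,0.09,-0.001,0,0],[1,-0.025,0.02,0.14,-0.001,0,0],[1,-0.025,0.02,0.17,-0.001,0,0],[1,-0.025,0.02,0.175,-0.001,0,0]]])

```text
clock: 10.42
tool_pos: [0.5112, -0.2542, 0.1459]
eef_rot: [0.843, 0.537, -0.0, -0.001]
contact_force: [1.2, -0.7, -2.4]
opening: 0.338
```

Emit:
play_rows(deltas=[[[1,0,0,0,0,0,0],[1,0,0,0,0,0,0]]])

```text
clock: 10.68
tool_pos: [0.5115, -0.2542, 0.1464]
eef_rot: [0.843, 0.537, -0.0, -0.0]
contact_force: [0.7, -0.6, -2.1]
opening: 0.339
```

```bash
python3 -c "
from h import *
go(.5107,-.256,.13)
t=cv2.convertScaleAbs(snap('top','top7'),alpha=1.6);s=snap('side','side7')
a=cv2.resize(t[200:260,405:465],None,fx=6,fy=6,interpolation=2);b=cv2.resize(s[95:155,345:405],None,fx=6,fy=6,interpolation=2)
cv2.imwrite('pics/p7.png',np.hstack([a,b]))
p=np.array([.5107,-.256,.084]);print(proj('side',p),proj('side',p-[0,0,.02]), proj('side',get_state()['tool_pos']-[0,0,.052]))
"
```

```text
shift [-0.0065 -0.      0.0545] turn [-0.0001 -0.0001  0.    ] | yaw 1.135 pos [ 0.5115 -0.2542  0.1464] F [ 0.7 -0.6 -2.1] M [ 0.    0.05 -0.03] open 0.339 t 10.675 q7 [ 0.55  0.78 -0.29  1.82  0.37  0.59  1.16]
[376.77737574 137.13196106] [376.23652687 141.93844447] [376.69272892 134.85250511]
```

View pics/p7.png

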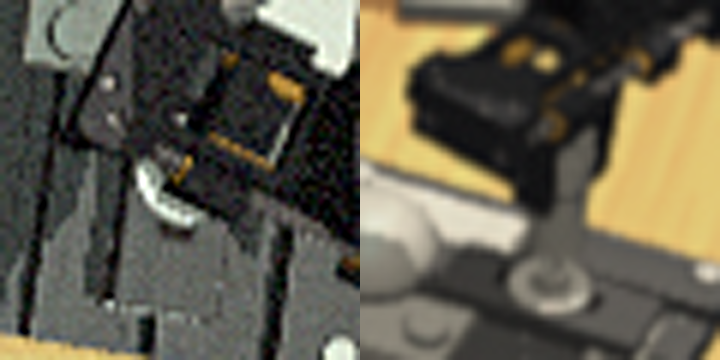

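```bash
python3 -c "
from h import *
s=cv2.imread('pics/side7.png'); crop(s,355,110,40,40,16,'p8')
g=cv2.cvtColor(s,cv2.COLOR_BGR2GRAY)
for v in range(118,150,2): print(v,g[v,364:394])
"
```

```text
118 [ 21  21  21  20  22  22  24  22  28  45  42  38  37  38  31  28  47  78
  94  84  45  12  68 152 196 200 195 190 191 191]
120 [ 15  16  22  30  37  27  22  23  22  20  19  20  17  30  62  84  91  90
  90  85  50  21  95 184 202 196 191 190 191 192]
122 [ 78  46  26  26  32  28  22  23  20  20  18  19  18  43  87  96  98  96
  88  72  31  47 125 189 199 193 191 192 192 194]
124 [199 178 146 110  69  38  22  28  23  20  20  17  17  42  85  94  93  89
  79  66  88 141 188 197 192 190 192 193 193 196]
126 [176 185 194 198 190 157  86  30  17  19  19  20  18  44  85  94  90  80
  90 143 190 203 199 193 190 193 193 193 195 197]
128 [123 104 109 125 134 142  94  44  24  19  15  18  22  46  72  79  77  72
 103 174 201 199 193 190 192 194 194 195 195 194]
130 [217 212 199 187 169 158 142 118  87  54  38  33  46  75  91  92  89  84
 120 187 201 195 191 193 195 194 194 195 194 193]
132 [219 217 216 217 219 222 222 210 165 100  77  82  86  92  92  92  89  90
 110 151 173 177 186 195 197 197 197 196 195 193]
134 [199 204 214 219 221 220 198 160 113  78  78  86  91  92  92  91  90  89
  84  9
[... 201 characters left out ...]
8  74  93 107 115 106 103  93  95 109 103  95
  93  94  96  97  96  96  95  94  94  94  94  93]
140 [ 59  59  59  52  32  49 100 128 132 119 109 108 105 105 112 117 126 127
 108  84  86  88  88  94  97  96  95  96  97  96]
142 [ 58  59  57  51  47  74 125 137 130 104  85  84  93  95  93  99 125 138
 136 107  89  91  85  77  72  72  75  81  83  90]
144 [ 50  55  56  59  58  62  88 118 132 131 124 117 116 122 124 137 164 173
 156  92  54  70  89  93  93  91  89  85  80  78]
146 [ 48  38  38  40  42  45  51  62  78  95 124 164 174 173 170 160 150 122
  83  56  65  85  93  93  93  92  94  92  94  91]
148 [69 53 43 40 38 35 34 35 37 38 41 49 60 69 74 80 86 91 93 93 93 93 93 92
 92 92 92 92 89 79]
```

View pics/p8.png

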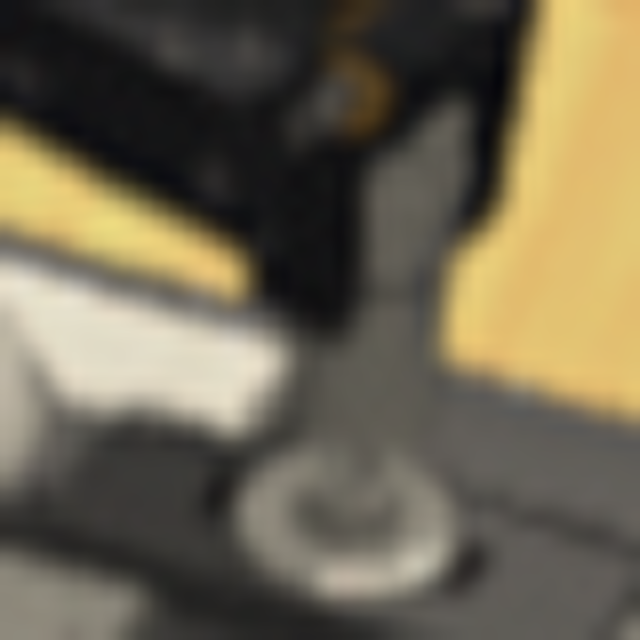

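The socket is lined up with the washer to within about 1 mm in the side view: axis at column 377.4, against about 377.2 expected for alignment. Descending gently and watching force.

Emit:
play_rows(deltas=[[[1,-0.003,0,0.015,0,0,0],[1,-0.003,0,0.03,0,0,0],[1,-0.003,0,0.04,0,0,0],[1,-0.003,0,0.05,0,0,0],[1,-0.003,0,0.055,0,0,0]]])

```text
clock: 11.4
tool_pos: [0.5111, -0.255, 0.1296]
eef_rot: [0.843, 0.538, -0.0, -0.0]
contact_force: [-0.9, -0.5, -2.1]
opening: 0.34
```

Emit:
play_rows(deltas=[[[1,0,0,0.005,0,0,0],[1,0,0,0.01,0,0,0]]])

```text
clock: 11.65
tool_pos: [0.5113, -0.2551, 0.1266]
eef_rot: [0.843, 0.538, 0.0, -0.0]
contact_force: [0.3, 0.5, -1.8]
opening: 0.342
```

```bash
python3 -c "
from h import *
go(.5107,-.256,.118)"
```

```text
shift [-0.0036 -0.0004  0.0288] turn [-0.     -0.0001  0.    ] | yaw 1.135 pos [ 0.5113 -0.2551  0.1266] F [ 0.3  0.5 -1.8] M [-0.03 -0.04 -0.02] open 0.342 t 11.65 q7 [ 0.54  0.81 -0.27  1.83  0.39  0.55  1.15]
```

Rim is at about 75 mm, already below the nut's top if h is 52 mm, with no contact. Continuing down.

Emit:
play_rows(deltas=[[[1,0,0,0.006,0,0,0],[1,0,0,0.01,0,0,0],[1,0,0,0.014,0,0,0],[1,0,0,0.014,0,0,0]]])

```text
clock: 12.15
tool_pos: [0.5119, -0.2558, 0.123]
eef_rot: [0.843, 0.537, 0.0, 0.001]
contact_force: [0.0, -0.5, 3.7]
opening: 0.342
```

```bash
python3 -c "
from h import *
go(.5107,-.256,.116)"
```

```text
shift [-0.0024 -0.0035  0.0232] turn [0.0006 0.     0.    ] | yaw 1.135 pos [ 0.5119 -0.2558  0.123 ] F [ 0.  -0.5  3.7] M [-0.44 -0.11 -0.06] open 0.342 t 12.15 q7 [ 0.54  0.82 -0.27  1.84  0.39  0.54  1.15]
```

Contact at about 5.5 N. This is probably the hexes out of line, so I'll turn the wrist slowly under a light push.

Emit:
play_rows(deltas=[[[1,-0.001,-0.001,0.008,0,0,0.02],[1,-0.001,-0.001,0.01,0,0,0.04],[1,-0.001,-0.001,0.012,0,0,0.06],[1,-0.001,-0.001,0.012,0,0,0.08],[1,-0.001,-0.001,0.012,0,0,0.1]]])

```text
clock: 12.78
tool_pos: [0.5116, -0.2555, 0.1189]
eef_rot: [0.917, 0.398, 0.001, 0.0]
contact_force: [0.8, -0.2, -2.6]
opening: 0.337
```

```bash
python3 -c "
from h import *
go(.5107,-.256,.116)"
```

```text
shift [-0.0032 -0.0009  0.0098] turn [ 0.0004 -0.0003 -0.    ] | yaw 0.819 pos [ 0.5116 -0.2555  0.1189] F [ 0.8 -0.2 -2.6] M [-0.15 -0.18 -0.05] open 0.337 t 12.775 q7 [ 0.49  0.82 -0.18  1.84  0.28  0.5   0.94]
```

It slipped on. Pushing on down to the washer.

Emit:
play_rows(deltas=[[[1,0,0,0.004,0,0,0],[1,0,0,0.008,0,0,0],[1,0,0,0.011,0,0,0],[1,0,0,0.013,0,0,0]]])

```text
clock: 13.28
tool_pos: [0.5117, -0.2555, 0.1165]
eef_rot: [0.917, 0.398, 0.001, 0.001]
contact_force: [-2.6, 1.3, 16.5]
opening: 0.342
```

```bash
python3 -c "
from h import *
go(.5107,-.256,.116)"
```

```text
shift [-0.0035 -0.0014  0.0018] turn [ 0.0007 -0.0003 -0.    ] | yaw 0.819 pos [ 0.5117 -0.2555  0.1165] F [-2.6  1.3 16.5] M [ 0.09  0.71 -0.  ] open 0.342 t 13.275 q7 [ 0.49  0.82 -0.18  1.84  0.28  0.5   0.93]
```

Force has risen to 16 N with the rim at about 64.2 mm (116.5 − 52.4), which is washer height. I'll relax the push, do a small turn test for fit, and look.

Emit:
play_rows(deltas=[[[1,-0.002,-0.001,0.0,0,0,0],[1,-0.002,-0.001,0.0,0,0,0.02],[1,-0.002,-0.001,0.0,0,0,0.04],[1,-0.002,-0.001,0.0,0,0,0.06],[1,-0.002,-0.001,0.0,0,0,0.08]]])

```text
clock: 13.9
tool_pos: [0.5114, -0.2559, 0.1168]
eef_rot: [0.96, 0.28, 0.001, 0.001]
contact_force: [0.9, -0.6, 2.3]
opening: 0.338
```

```bash
python3 -c "
from h import *
go(.5107,-.256,.116)
t=cv2.convertScaleAbs(snap('top','top9'),alpha=1.6);s=snap('side','side9')
a=cv2.resize(t[170:270,380:480],None,fx=4,fy=4,interpolation=2);b=cv2.resize(s[85:185,310:410],None,fx=4,fy=4,interpolation=2)
cv2.imwrite('pics/p9.png',np.hstack([a,b]))"
```

```text
shift [-0.0021 -0.0008  0.0025] turn [ 0.0008 -0.0006 -0.    ] | yaw 0.567 pos [ 0.5114 -0.2559  0.1168] F [ 0.9 -0.6  2.3] M [-0.23 -0.09 -0.04] open 0.338 t 13.9 q7 [ 0.45  0.82 -0.12  1.84  0.19  0.48  0.77]
```

View pics/p9.png

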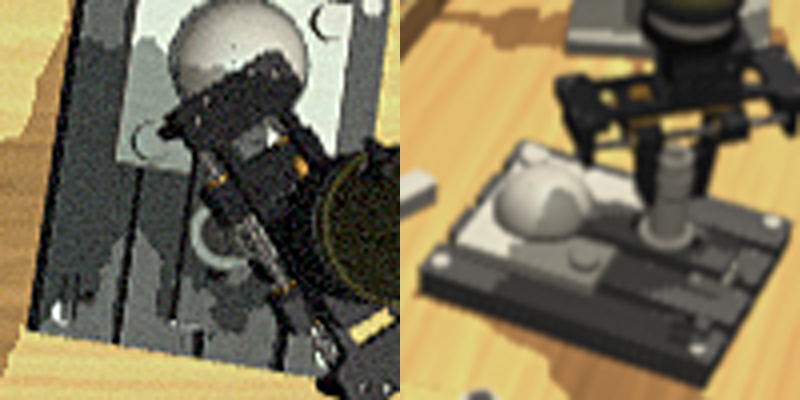

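```bash
python3 -c "
from h import *
for z in (.064,.077,.139,.152): print(z,proj('side',[.5112,-.256,z]).round(1))
s=cv2.imread('pics/side9.png'); crop(s,355,100,45,55,12,'p10')
"
```

```text
0.064 [376.1 141.9]
0.077 [376.4 138.8]
0.139 [378.2 123.3]
0.152 [378.6 119.9]
```

View pics/p10.png

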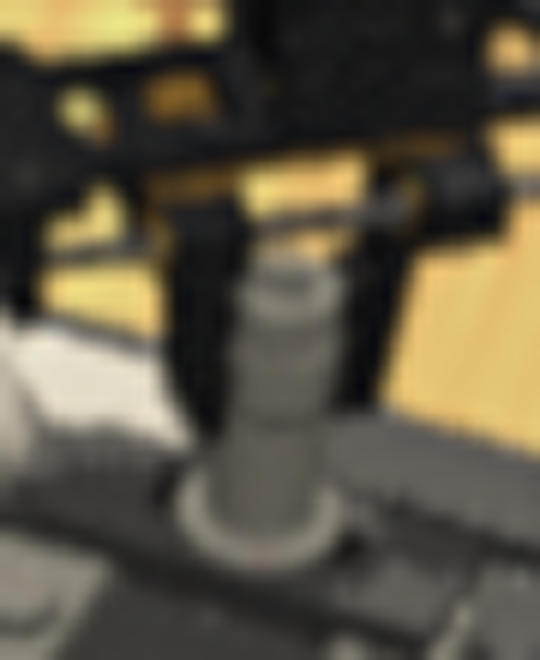

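The socket's top centre is at (379.2,123.7), against (378.2,123.3) predicted for fully seated. Its base sits concentric inside the washer ring, so it is home. I'll add a slight hold-down push and then check the rest of the scene.

Emit:
play_rows(deltas=[[[1,0,0,0.003,0,0,0],[1,0,0,0.003,0,0,0],[1,0,0,0.003,0,0,0],[1,0,0,0.003,0,0,0]]])

```text
clock: 14.5
tool_pos: [0.5114, -0.2559, 0.1166]
eef_rot: [0.96, 0.281, 0.001, 0.001]
contact_force: [-0.3, 0.8, 8.8]
opening: 0.347
```

```bash
python3 -c "
from h import *
s=snap('side','side11');t=cv2.convertScaleAbs(snap('top','top11'),alpha=1.6)
a=cv2.resize(t[140:270,170:300],None,fx=3,fy=3,interpolation=2);b=cv2.resize(s[110:240,290:420],None,fx=3,fy=3,interpolation=2)
cv2.imwrite('pics/p11.png',np.hstack([a,b]))
go(.5107,-.256,.116)"
```

```text
shift [-0.0023 -0.001   0.0021] turn [ 0.0009 -0.0006 -0.    ] | yaw 0.57 pos [ 0.5114 -0.2559  0.1166] F [-0.4 -0.3  8.2] M [-0.05  0.3   0.01] open 0.337 t 14.6 q7 [ 0.45  0.82 -0.12  1.85  0.19  0.48  0.77]
```

View pics/p11.png

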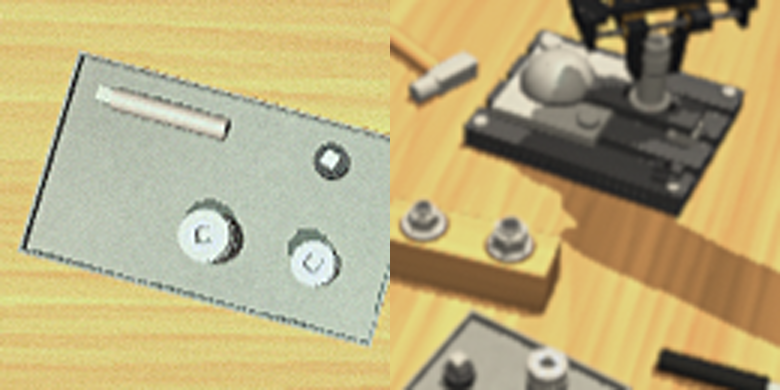

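The stout at (205,235) and middle at (315,260) still stand upright in the tray. The bar and adapter haven't moved, the pin is low on the flange, and the slim socket is seated and gripped. Handing in.

```bash
python3 -c "
from plant import r
print(r.finish_job())"
```

```text
the job is handed in; nothing more can be done
None
```

I pressed the proud locating pin home and seated the slim (22 mm) socket on the clamp nut. The job was handed in at about 14.6 s with the socket still gripped at 45 N and held down with about 10 N. No verdict was reported.

- **Pin:** it reached the hard stop. The force rose to 27 N with 0.1 mm of motion, and the fingertip was at about 55.3 mm against 55 mm nominal.
- **Socket:** the clamp nut looked smaller than both spares, so I tried the slim socket first. It stopped at about 71 mm, slipped over after about 18° of turning, and stopped at the washer with the rim at about 64.2 mm. In the side picture its top was within about 1 px of the fully seated position, and its base was concentric with the washer.
- **Other parts:** the stout and middle sockets were never moved and stand upright in the tray. The adapter and bar are in place in the last top picture. I did not measure the slot nut at the end, but nothing went near it.

The turn test was inconclusive: the moment stayed within noise (about 0.05 N m), so the 0.15 N m nut friction did not show clearly. I judge the fit by the seating depth, since the smallest socket cannot go over a larger nut.

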